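# Walk the heating block square against its fence

### The job

The aluminium vial-heating block stands askew on the bench in front of the steel fence. With the fingertips only, gently push its corners in turn to walk it round until one of its long sides faces the fence, then push it up so that this long side lies flat against the fence, neither end sticking out past an end of the fence. Turn it square before it touches the fence, so that no corner digs in; do not lift or tip it, and leave the vial, the beaker and the spanner where they are.

Things in the scene. Friction and masses are not known exactly. Their poses are not given: they have to be found in the camera images.
- block: Heating block: solid plain aluminium, 90 mm along own x, 120 mm along own y, 40 mm high, 24 dark round well mouths in its flat top; about 0.9 kg, loose on the bench (a push of 3 to 10 N slides it). Origin: centre of its underside; z up. Long sides at own x = +45 and -45 mm, short sides at own y = +60 and -60 mm. The two long sides are alike: either may end against the fence.
- fence: Docking fence: fixed straight plain steel bar, 220 mm long, 32 mm high. Origin: on the bench at the foot of its front face (turned to the block and robot), midway along. Own y runs along the bar (ends at +110 and -110 mm); own x points away from the block: the front face is the plane x = 0, the block stands at x < 0. Its low foot lies behind (x 0 to 80 mm).
- vial: Bystander: small capped glass vial, 23 mm across, 46 mm tall, standing on the bench to one side of the work (200 to 240 mm from the middle line of the fence). Origin: centre of its underside.
- beaker: Bystander: small white ceramic beaker, 60 mm across, 58 mm tall, standing to one side of the work. Origin: centre of its underside.
- spanner: Bystander: steel spanner 130 mm long lying flat to one side of the work; its length runs along its own x. Origin: middle of its underside.
There are look-alikes about, which are no part of the job. Of the things like the fence, leave any that is blue or red; of the rest the smaller one is meant.

How it is judged:
By the outcome, as a careful person would: the job done as asked, in the order asked, and still so for the second after the job is handed in, with the robot touching nothing.
It also fails if it takes over 64 s, if anything falls off the work surface, if the arm or the gripper's body presses on something with over 40 N, if the wrist force passes 120 N, or if a joint passes its speed limit or range.

### The arm

A 6-joint arm with a two-finger parallel gripper is mounted at the origin on the work surface. World frame = base frame: x ahead of the robot, y to its left, z up, the work surface at z = 0. Lengths are in m, angles in rad, forces in N, time in s.
With the tool pointing down it reaches from about 0.375 to 0.975 m from the base axis. Payload 3.8 kg.
Tool frame: the origin (TCP) lies between the finger pads; the fingertips stand 17 mm ahead of it and the grasp point (between the pads) lies 2 mm behind it; z points along the fingers, y is the line along which they close (so a half turn about z gives the same grasp; the last joint's range is limited). The gripper opens to 88 mm and grips with 3 to 60 N. Pads are 18 mm wide; open, the fingers measure 123 mm over their backs; the gripper's body (75 mm by 187 mm) begins 45 mm behind the grasp point.
Start: joints at [-1.182, 0.264, 1.604, -0, 1.274, -0.037], TCP at [0.279, -0.615, 0.256] pointing down, gripper open.
Joint ranges: [-2.63, 2.63], [-0.94, 2.18], [0.31, 2.57], [-1.31, 4.45], [0, 2.66], [-2.55, 2.55]. Speed limits (rad/s): [2.57, 2.57, 3.14, 3.14, 3.14, 3.14].

### API

Orientations are given as a unit quaternion [x, y, z, w].
In Python, from workcell import bot gives the robot as it stands.
- The arm moves only by the shell command python3 -m jog 'ROWS' [OPENING] [FORCE]. ROWS is JSON, a list that holds one entry, the list of rows, each a list of 4 numbers: the shift along the tool's x, y, z in mm, then the turn about the tool's z in degrees. In form: [[[dx, dy, dz, yaw], ...]]. A call has 1 to 10 rows; each row shifts and turns the commanded pose from where the row before left it, along the tool's axes as they then stand; what a row does not reach is not made up. A row lasts 1/12 s, in which the tool goes at most 41.7 mm and 7.16 degrees, less where a joint would pass 70% of its speed; a pose out of reach is approached as far as the arm can. A call with a gripper value outside its range is refused whole. OPENING is the opening, from -1 (shut) to 1 (fully open), set as the call begins (- or left out, the last holds). The fingers move at their own pace and stop on an object; FORCE is the grip in N (left out, the last holds). Time passes only in rows, so rows that do not move let the fingers close. It gives the time, the measured TCP pose, the force, the opening and the grip force at its end, in the units of the state.
- bot.sense(): the state, without advancing time (a new reading comes with each control period).
- bot.capture(name): name is "scene" or "top" or "wrist"; returns (picture, depth): 400x640x3 uint8, blue, green, red; 400x640 float32, m along the optical axis (not along the pixel's ray), 0 where there is no reading.
- bot.camera_params(name): a dict with "fx", "fy", "cx", "cy" (pixels), "position" and "orientation" of the camera in the world; the wrist camera has in their place "tool_from_camera" (4x4, takes a point from camera to tool coordinates, whose origin is the TCP and whose axes are the flange's). Camera axes: x right, y up, looking along -z (the intrinsics and any distortion apply to the point x, -y, -z); pixel columns grow to the right and rows downward; lengths in m; the calibration is good to about 2 mm. A picture is of the moment at which its call begins: read the wrist's pose just before it. camera_params takes no time and is no camera call.
- bot.sign_off(): hands the job in; it is judged then, once.
The state is a dict: "time_s": time; "joint_pos": joint angles; "joint_vel": joint speeds; "joint_torque": joint torques, N m; "position": TCP position; "orientation": TCP orientation; "wrist_force": force on the tool from outside, world axes, zero at the start; "ft_torque": the same for the moment, N m; "gripper_width": finger opening in m; "grip_force": force on a finger pad.
Only numpy, scipy, OpenCV 4.12 (cv2) and the standard library are available. Lean on these libraries where they do the work, as an engineer would, in place of code of your own. Each camera call takes 0.05 s, during which the arm holds its last target. There are 200 camera calls.

## Working session

There is one attempt and no reset: what is moved stays moved. The work goes in short steps, Python scripts to look and compute and a shell command to move; the robot and the scene stay as the last step left them, time stands still between calls to the robot, and variables do not carry over. Pictures are saved under pics/ and viewed, at most 10 in all, crops included, and the job is handed in when it is done.

```bash
mkdir -p pics
cat > h.py <<'E'
import numpy as np, cv2
from scipy.spatial.transform import Rotation as R
from workcell import bot
def cloud(name):
    s=bot.sense(); p=bot.camera_params(name); im,d=bot.capture(name)
    v,u=np.mgrid[0:400,0:640]
    c=np.stack([(u-p['cx'])/p['fx']*d,-(v-p['cy'])/p['fy']*d,-d],-1)
    if 'tool_from_camera' in p:
        T=np.array(p['tool_from_camera']); c=c@T[:3,:3].T+T[:3,3]
        w=c@R.from_quat(s['orientation']).as_matrix().T+s['position']
    else: w=c@R.from_quat(p['orientation']).as_matrix().T+p['position']
    w[d==0]=np.nan
    return im,d,w
E
python3 - <<'E'
from h import *
print({k:np.round(v,3) for k,v in bot.sense().items()})
for n in("top","scene"):
    im,d,w=cloud(n); cv2.imwrite(f"pics/{n}0.png",im); np.save(n+"0.npy",w); print(bot.camera_params(n))
E
```

```text
{'time_s': np.float64(0.0), 'joint_pos': array([-1.182,  0.265,  1.605, -0.   ,  1.274, -0.037]), 'joint_vel': array([ 0.   , -0.   , -0.   , -0.001, -0.001, -0.001]), 'joint_torque': array([-2.0000e-03, -5.0212e+01, -3.5687e+01,  7.3000e-02,  2.9000e-02,
       -0.0000e+00]), 'position': array([ 0.279, -0.614,  0.254]), 'orientation': array([ 0.977,  0.211, -0.   , -0.001]), 'wrist_force': array([-0.273, -0.595,  0.27 ]), 'ft_torque': array([-0.059, -0.028,  0.013]), 'grip_force': np.float64(0.0), 'gripper_width': np.float64(0.088)}
{'fx': 367.43439453634795, 'fy': 367.43439453634795, 'cx': 320.98780349900835, 'cy': 196.4371905763146, 'position': array([0.36230873, 0.01606972, 0.92981712]), 'orientation': array([-0.01727769,  0.04708822,  0.71420044, -0.69814176])}
{'fx': 390.12495739180724, 'fy': 390.12495739180724, 'cx': 320.54735170610337, 'cy': 203.84011606627382, 'position': array([ 1.05136862, -0.46593364,  0.66994435]), 'orientation': array([0.38868722, 0.18173435, 0.40705878, 0.80634857])}
```

View pics/top0.png

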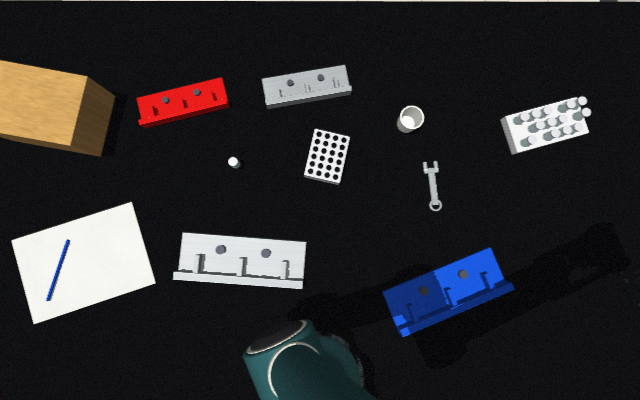

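View pics/scene0.png

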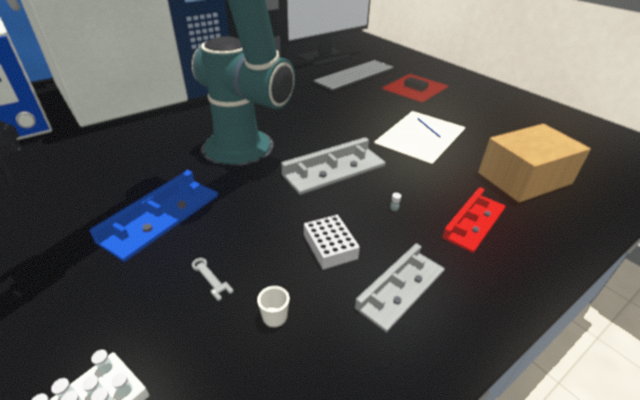

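The top view shows the block at (327,156). The smaller grey fence is at (307,85), with its front face along (267,106)-(351,91). The vial is at (233,162), the beaker at (411,118) and the spanner at (433,187). The larger grey, red and blue fences are look-alikes. Next I measure these.

```bash
cat >> h.py <<'E'
def rect(P):
    (c,(a,b),t)=cv2.minAreaRect(P.astype(np.float32)*1000); q=cv2.boxPoints((c,(a,b),t))
    return np.round(c,1),np.round((a,b,t),1),np.round(q,1)
def top_region(w,box,z0,z1):
    x,y,z=w[...,0],w[...,1],w[...,2]
    m=(x>box[0])&(x<box[1])&(y>box[2])&(y<box[3])&(z>z0)&(z<z1)
    n,l,st,_=cv2.connectedComponentsWithStats(m.astype(np.uint8))
    k=1+np.argmax(st[1:,4]); return w[l==k]
E
python3 - <<'E'
from h import *
w=np.load("top0.npy")
for n,(u,v) in dict(block=(327,156),bar=(309,98),foot=(305,75),vial=(233,162),beaker=(411,118),sp=(433,187),bench=(280,150)).items(): print(n,np.round(w[v,u],3))
B=w[120:192,295:358].reshape(-1,3); P=B[(B[:,2]>.033)&(B[:,2]<.05)]; print("block",rect(P[:,:2]),np.median(P[:,2]))
F=w[60:112,255:358].reshape(-1,3)
P=F[(F[:,2]>.026)&(F[:,2]<.045)]; print("bar",rect(P[:,:2]),np.median(P[:,2]),len(P))
P=F[(F[:,2]>.004)&(F[:,2]<.045)]; print("fence",rect(P[:,:2]))
for n,(a,b,c,d),z in (("vial",(150,175,222,245),.02),("beaker",(100,138,390,430),.02),("sp",(155,215,415,445),.003)):
    Q=w[a:b,c:d].reshape(-1,3);Q=Q[Q[:,2]>z];print(n,Q.min(0).round(3),Q.max(0).round(3))
E
```

```text
block [ 0.543 -0.04   0.037]
bar [0.696 0.001 0.024]
foot [0.764 0.01  0.008]
vial [0.531 0.189 0.044]
beaker [ 0.646 -0.263  0.006]
sp [ 0.464 -0.311  0.01 ]
bench [ 0.569  0.078 -0.003]
block (array([544.8, -38.1]), array([ 89.7, 120.4,  75.8]), array([[475.4, -66.8],
       [592.1, -96.4],
       [614.2,  -9.4],
       [497.5,  20.2]], dtype=float32)) 0.03966347115704616
bar (array([715.5,   6.1]), array([ 43.7, 218.9,   9.5]), array([[ 675.9,  110.4],
       [ 712.1, -105.5],
       [ 755.2,  -98.3],
       [ 719. ,  117.6]], dtype=float32)) 0.03071604817892426 612
fence (array([739.3,   9.8]), array([ 92.9, 219.8,   9.4]), array([[ 675.5,  110.7],
       [ 711.4, -106.2],
       [ 803. ,  -91. ],
       [ 767.1,  125.8]], dtype=float32))
vial [0.522 0.18  0.021] [0.543 0.201 0.049]
beaker [ 0.604 -0.277  0.02 ] [ 0.662 -0.219  0.061]
sp [ 0.398 -0.339  0.003] [ 0.549 -0.271  0.012]
```

```bash
cat >> h.py <<'E'
def go(x,y,z,phi):
    "shift in tool axes (mm) to world target (mm), and yaw (deg) to bring tool x to world angle phi"
    s=bot.sense(); r=R.from_quat(s['orientation']).as_matrix(); p=np.array(s['position'])*1000
    d=r.T@(np.array([x,y,z])-p); f=np.degrees(np.arctan2(r[1,0],r[0,0]))
    return "TCP",p.round(1),"phi",round(f,1),"d",d.round(1),"yaw",round((f-phi+180)%360-180,1),"F",np.round(s['wrist_force'],1),"t",round(s['time_s'],2)
E
python3 -m jog '[[[25,-24.4,0,0],[25,-24.4,0,0],[25,-24.4,0,0],[25,-24.4,0,0],[25,-24.4,0,0],[25,-24.4,0,0],[25,-24.4,0,0],[25,-24.4,0,0],[25,-24.4,0,0],[25,-24.4,0,0]]]' -1 10
python3 -m jog '[[[25,-24.4,0,0],[25,-24.4,0,0],[25,-24.4,0,0],[25,-24.4,0,0],[25,-24.4,0,0],[25,-24.4,0,0],[0,0,0,0],[0,0,0,0]]]'
python3 - <<'E'
from h import *
im,d,w=cloud("wrist"); cv2.imwrite("pics/w1.png",im); np.save("w1.npy",w)
print(go(485,-91,27,75.8))
E
```

```text
time_s: 0.93
position: [0.4057, -0.2874, 0.2553]
orientation: [0.977, 0.211, -0.0, -0.0]
wrist_force: [0.4, -0.1, -0.2]
gripper_width: 0.0236
grip_force: 0.0
time_s: 1.6
position: [0.4819, -0.0924, 0.2553]
orientation: [0.977, 0.213, -0.0, -0.0]
wrist_force: [-0.4, 0.0, -0.1]
gripper_width: 0.0004
grip_force: 0.0
('TCP', array([481.6, -93.5, 255.3]), 'phi', np.float64(24.5), 'd', array([  4.4,  -0.9, 228.3]), 'yaw', np.float64(-51.3), 'F', array([-0.2, -0.3,  0.2]), 't', 1.65)
```

View pics/w1.png

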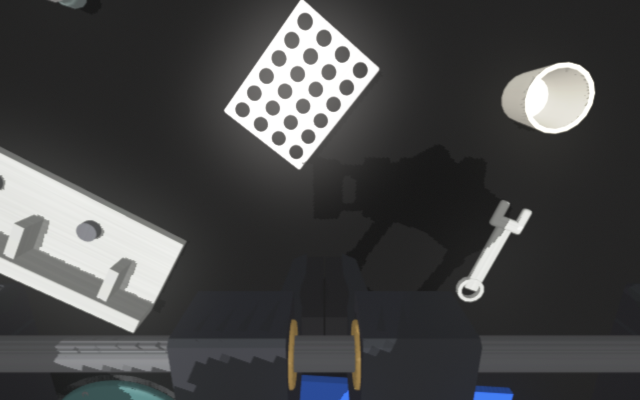

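The wrist view shows the whole block, corners (301,2), (379,68), (300,168), (225,110). The beaker is at (550,98) and the spanner at (490,250), both clear of the tips.

```bash
python3 - <<'E'
from h import *
w=np.load("w1.npy"); B=w[0:175,215:390].reshape(-1,3); P=B[(B[:,2]>.033)&(B[:,2]<.05)]; print(rect(P[:,:2]),np.median(P[:,2]))
E
python3 -m jog '[[[4,-1,0,-5.2],[0,0,0,-5.2],[0,0,0,-5.2],[0,0,0,-5.2],[0,0,0,-5.2],[0,0,0,-5.1],[0,0,0,-5.1],[0,0,0,-5.1],[0,0,0,-5.1],[0,0,0,-5.1]]]'
python3 -m jog '[[[0,0,35,0],[0,0,35,0],[0,0,35,0],[0,0,30,0],[0,0,25,0],[0,0,0,0],[0,0,0,0]]]'
python3 -c "
from h import *; print(go(485,-91,27,75.8))"
```

```text
(array([545.2, -39.1]), array([ 90.2, 120.4,  75.8]), array([[475.8, -68. ],
       [592.5, -97.6],
       [614.7, -10.1],
       [497.9,  19.4]], dtype=float32)) 0.040527274833769444
time_s: 2.48
position: [0.4844, -0.0932, 0.2554]
orientation: [0.788, 0.616, -0.0, -0.0]
wrist_force: [0.8, 0.3, 0.2]
gripper_width: 0.0005
grip_force: 0.0
time_s: 3.07
position: [0.4832, -0.0924, 0.0944]
orientation: [0.789, 0.614, -0.001, -0.002]
wrist_force: [0.8, -0.3, -0.1]
gripper_width: 0.0007
grip_force: 0.0
('TCP', array([483.2, -92.4,  94.4]), 'phi', np.float64(75.8), 'd', array([ 1.8,  1.7, 67.4]), 'yaw', np.float64(-0.0), 'F', array([ 0.8, -0.3, -0.1]), 't', 3.07)
```

```bash
python3 -m jog '[[[1,1,25,0],[0,0,25,0],[0,0,17,0],[0,0,0,0],[4,0,0,0],[3,0,0,0],[3,0,0,0],[2,0,0,0],[2,0,0,0]]]'
python3 -m jog '[[[2.5,0,0,1.4],[2.5,0,0,1.6],[2.5,0,0,1.6],[2.5,0,0,1.6],[2.5,0,0,1.6],[2.5,0,0,1.6],[2.5,0,0,1.6],[2.5,0,0,1.6],[2.5,0,0,1.6],[2.5,0,0,1.6]]]'
python3 - <<'E'
from h import *
im,d,w=cloud("top"); cv2.imwrite("pics/t2.png",im)
print(rect(top_region(w,(.4,.68,-.15,.1),.033,.046)[:,:2])); print(go(485,-91,27,75.8))
im,d,w=cloud("scene"); print(rect(top_region(w,(.4,.68,-.15,.1),.033,.046)[:,:2]))
E
```

```text
time_s: 3.82
position: [0.4909, -0.0776, 0.0303]
orientation: [0.788, 0.615, 0.001, 0.001]
wrist_force: [-1.1, -3.4, 2.7]
gripper_width: 0.0004
grip_force: 2.1
time_s: 4.65
position: [0.4976, -0.0534, 0.0286]
orientation: [0.866, 0.5, -0.001, -0.001]
wrist_force: [-2.6, -1.0, -0.2]
gripper_width: 0.0007
grip_force: 1.3
(array([548.2,  14.1]), array([35.5, 66.9, 61.5]), array([[510.3,  14.5],
       [569.1, -17.5],
       [586. ,  13.7],
       [527.3,  45.6]], dtype=float32))
('TCP', array([498. , -53.1,  28.6]), 'phi', np.float64(60.0), 'd', array([-39.3,   7.7,   1.6]), 'yaw', np.float64(-15.8), 'F', array([-1.7, -0.8, -0.6]), 't', 4.7)
(array([561.5, -21.8]), array([ 90.3, 121.8,  61.8]), array([[486.5, -32.8],
       [593.8, -90.3],
       [636.4, -10.8],
       [529.1,  46.8]], dtype=float32))
```

```bash
python3 -m jog '[[[-5,0,0,0],[0,0,-30,0],[0,0,-35,0],[25,16,0,0],[25,16,0,0],[25,16,0,0],[25,17,0,0],[26,17,0,0],[5,0,0,-2],[0,0,0,0]]]'
python3 -c "
from h import *; print(go(632.3,15,27,61.8))"
```

```text
time_s: 5.58
position: [0.6346, 0.0156, 0.0941]
orientation: [0.856, 0.517, 0.001, 0.0]
wrist_force: [0.2, -0.4, 0.2]
gripper_width: 0.0009
grip_force: 0.0
('TCP', array([634.6,  15.6,  94.1]), 'phi', np.float64(62.3), 'd', array([-1.7, -1.9, 67.1]), 'yaw', np.float64(0.5), 'F', array([ 0.2, -0.4,  0.2]), 't', 5.58)
```

```bash
python3 -m jog '[[[0,-2,25,0],[0,0,25,0],[0,0,17,0],[0,0,0,0],[-4,0,0,0],[-4,0,0,0],[-3,0,0,0],[-2,0,0,0],[-2.5,0,0,1],[-2.5,0,0,1.4]]]'
python3 -m jog '[[[-2.5,0,0,1.5],[-2.5,0,0,1.5],[-2.5,0,0,1.5],[-2.5,0,0,1.5],[-2.5,0,0,1.5],[-2.5,0,0,1.5],[-2.5,0,0,1.5],[-2.5,0,0,1.5],[-2.5,0,0,1.5],[-2.5,0,0,1.5]]]'
python3 - <<'E'
from h import *
print(go(632,15,27,62))
im,d,w=cloud("scene"); print(rect(top_region(w,(.4,.68,-.15,.1),.033,.046)[:,:2]))
E
```

```text
time_s: 6.42
position: [0.6243, -0.0005, 0.0285]
orientation: [0.868, 0.497, 0.002, 0.001]
wrist_force: [2.7, 2.1, 0.0]
gripper_width: 0.0007
grip_force: 1.4
time_s: 7.25
position: [0.607, -0.0206, 0.0266]
orientation: [0.925, 0.379, -0.0, -0.0]
wrist_force: [2.7, 0.3, 0.3]
gripper_width: 0.0004
grip_force: 1.3
('TCP', array([607. , -20.6,  26.6]), 'phi', np.float64(44.5), 'd', array([42.8, -7.8, -0.5]), 'yaw', np.float64(-17.5), 'F', array([2.7, 0.3, 0.3]), 't', 7.25)
(array([532.5, -40.6]), array([ 65.3, 123.4,  46.3]), array([[ 465.4,  -21.6],
       [ 554.5, -106.9],
       [ 599.7,  -59.7],
       [ 510.6,   25.6]], dtype=float32))
```

```bash
python3 -m jog '[[[5,0,0,0],[0,0,-30,0],[0,0,-35,0],[-25,-16,0,0],[-25,-16,0,0],[-25,-16,0,0],[-26,-16,0,0],[-26,-17,0,-1.5],[0,0,0,0],[0,0,0,0]]]'
python3 - <<'E'
from h import *
print(go(462.7,-48.2,27,46))
im,d,w=cloud("scene"); print(rect(top_region(w,(.4,.68,-.15,.1),.033,.046)[:,:2]))
im,d,w=cloud("top"); print(rect(top_region(w,(.4,.68,-.15,.1),.033,.046)[:,:2]))
E
```

```text
time_s: 8.13
position: [0.461, -0.0484, 0.0908]
orientation: [0.92, 0.392, -0.001, -0.001]
wrist_force: [0.5, -0.2, 1.1]
gripper_width: 0.0008
grip_force: 0.0
('TCP', array([461. , -48.4,  90.8]), 'phi', np.float64(46.1), 'd', array([ 1.4,  1.2, 63.8]), 'yaw', np.float64(0.1), 'F', array([ 0.5, -0.2,  1.1]), 't', 8.13)
(array([539. , -30.7]), array([ 90.1, 124.6,  45.9]), array([[ 462.9,  -19.7],
       [ 552.3, -106.4],
       [ 615.1,  -41.8],
       [ 525.7,   45. ]], dtype=float32))
(array([526.3,  31.2]), array([35.7, 16.2,  3.2]), array([[508. ,  38.3],
       [508.9,  22.2],
       [544.6,  24.1],
       [543.7,  40.3]], dtype=float32))
```

```bash
python3 -m jog '[[[1,1,25,0],[0,0,22,0],[0,0,17,0],[0,0,0,0],[4,0,0,0],[4,0,0,0],[3,0,0,0],[2,0,0,0],[2.5,0,0,1],[2.5,0,0,1.4]]]'
python3 -m jog '[[[2.5,0,0,1.5],[2.5,0,0,1.5],[2.5,0,0,1.5],[2.5,0,0,1.5],[2.5,0,0,1.5],[2.5,0,0,1.5],[2.5,0,0,1.5],[2.5,0,0,1.5],[2.5,0,0,1.5],[2.5,0,0,1.5]]]'
python3 - <<'E'
from h import *
print(go(632,15,27,62))
im,d,w=cloud("scene"); print(rect(top_region(w,(.4,.68,-.15,.1),.033,.046)[:,:2]))
E
```

```text
time_s: 9.07
position: [0.4776, -0.0355, 0.0284]
orientation: [0.928, 0.372, -0.0, 0.0]
wrist_force: [-4.1, -1.3, 2.1]
gripper_width: 0.0005
grip_force: 2.1
time_s: 9.9
position: [0.4973, -0.0202, 0.0281]
orientation: [0.969, 0.248, -0.0, -0.0]
wrist_force: [-2.9, -0.6, -0.1]
gripper_width: 0.0007
grip_force: 1.3
('TCP', array([497.3, -20.2,  28.1]), 'phi', np.float64(28.7), 'd', array([135.1,  33.8,   1. ]), 'yaw', np.float64(-33.3), 'F', array([-2.9, -0.6, -0.1]), 't', 9.9)
(array([565.4, -25.5]), array([ 93.9, 122.2,  30.6]), array([[ 493.9,    3.2],
       [ 556.1, -102. ],
       [ 636.9,  -54.2],
       [ 574.8,   51. ]], dtype=float32))
```

```bash
python3 -m jog '[[[-4,0,0,0],[0,-8,0,0],[4,0,0,0],[2.5,0,0,1.2],[2.5,0,0,1.5],[2.5,0,0,1.5],[2.5,0,0,1.5],[2.5,0,0,1.5],[2.5,0,0,1.5],[2.5,0,0,1.5]]]'
python3 - <<'E'
from h import *
print(go(632,15,27,62))
im,d,w=cloud("scene"); print(rect(top_region(w,(.4,.68,-.15,.1),.033,.046)[:,:2]))
E
```

```text
time_s: 10.78
position: [0.5085, -0.0059, 0.0272]
orientation: [0.987, 0.161, -0.001, -0.0]
wrist_force: [-3.4, 0.5, 0.3]
gripper_width: 0.0005
grip_force: 1.3
('TCP', array([508.5,  -5.9,  27.2]), 'phi', np.float64(18.5), 'd', array([ 1.237e+02,  1.940e+01, -1.000e-01]), 'yaw', np.float64(-43.5), 'F', array([-3.4,  0.5,  0.3]), 't', 10.78)
(array([573.4, -28.3]), array([103.3, 122.1,  22.5]), array([[ 502.3,    8.3],
       [ 549.1, -104.5],
       [ 644.5,  -65. ],
       [ 597.7,   47.9]], dtype=float32))
```

```bash
python3 -m jog '[[[2.5,0,0,0.8],[2.5,0,0,1],[2.5,0,0,1],[2.5,0,0,1],[2.5,0,0,1.3],[2.5,0,0,1.3],[2,0,0,1.3],[2,0,0,1.3]]]'
python3 -m jog '[[[-15,0,0,0],[-15,0,0,0],[0,0,-35,0],[-30,0,-40,0],[-30,0,-40,0],[0,0,0,0]]]'
python3 - <<'E'
from h import *
print(go(632,15,27,9.45))
for n in("scene","top","wrist"):
    im,d,w=cloud(n); print(n,rect(top_region(w,(.4,.66,-.15,.1),.034,.046)[:,:2])); cv2.imwrite(f"pics/{n}3.png",im); np.save(n+"3.npy",w)
E
```

```text
time_s: 11.5
position: [0.528, -0.0012, 0.0278]
orientation: [0.997, 0.083, 0.0, -0.0]
wrist_force: [-3.2, 0.3, -0.1]
gripper_width: 0.0004
grip_force: 1.3
time_s: 12.0
position: [0.4514, -0.0155, 0.1365]
orientation: [0.997, 0.083, 0.006, 0.001]
wrist_force: [1.5, 0.1, 0.5]
gripper_width: 0.0005
grip_force: 0.0
('TCP', array([451.4, -15.5, 136.5]), 'phi', np.float64(9.5), 'd', array([181.8,  -0.6, 111.7]), 'yaw', np.float64(0.1), 'F', array([1.5, 0.1, 0.5]), 't', 12.0)
scene (array([593.1, -29.7]), array([ 91.2, 122.6,  11.8]), array([[536. ,  21. ],
       [561. , -99. ],
       [650.3, -80.4],
       [625.2,  39.6]], dtype=float32))
top (array([613.1, -26.5]), array([ 47.2, 118.8,  10.3]), array([[579.3,  27.7],
       [600.5, -89.2],
       [646.9, -80.8],
       [625.7,  36.2]], dtype=float32))
wrist (array([567.3, -36.5]), array([ 39.8, 120.1,  11.8]), array([[535.5,  18.2],
       [560.1, -99.3],
       [599. , -91.2],
       [574.5,  26.4]], dtype=float32))
```

View pics/wrist3.png

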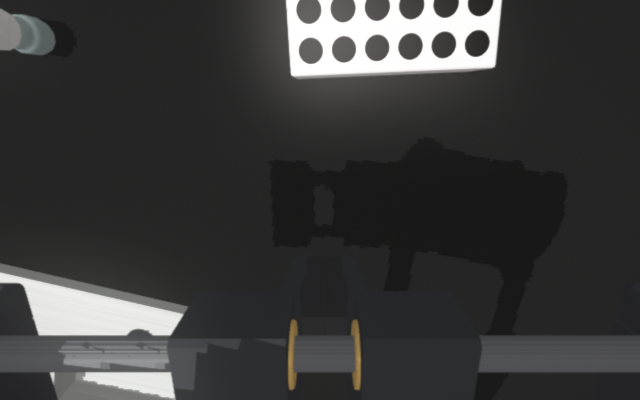

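The block, at the top of the picture with its near edge from (292,77) to (497,68), is about 2.5° short of square to the fence. I'll measure the fence from close by.

```bash
python3 -m jog '[[[20,0,-35,0],[20,0,-35,0],[20,0,-35,0],[20,0,-35,0],[20,0,-20,0],[10,0,0,0],[0,0,0,0],[0,0,0,0]]]' -0.1
python3 - <<'E'
from h import *
print(go(632,15,27,9.45))
im,d,w=cloud("wrist"); cv2.imwrite("pics/w4.png",im); np.save("w4.npy",w)
print(rect(top_region(w,(.4,.66,-.15,.1),.034,.046)[:,:2]))
P=top_region(w,(.66,.8,-.15,.15),.026,.045); print(rect(P[:,:2]),np.median(P[:,2]))
def edge(P):
    pts=[]
    for y in np.arange(-.1,.105,.01):
        q=P[abs(P[:,1]-y)<.005]
        if len(q)>3: pts.append((y,np.percentile(q[:,0],3)))
    pts=np.array(pts); k=np.polyfit(pts[:,0],pts[:,1],1); r=pts[:,1]-np.polyval(k,pts[:,0]); return np.degrees(np.arctan(-k[0])).round(2),(k[1]*1000).round(1),(r.std()*1000).round(2)
print(edge(P))
for n in("scene3","top3"):
    w=np.load(n+".npy"); print(n,edge(top_region(w,(.66,.8,-.15,.15),.026,.045)))
E
```

```text
time_s: 12.82
position: [0.5567, 0.0038, 0.2859]
orientation: [0.996, 0.084, -0.003, -0.0]
wrist_force: [-1.1, 0.3, -0.8]
gripper_width: 0.0397
grip_force: 0.0
('TCP', array([556.7,   3.8, 285.9]), 'phi', np.float64(9.6), 'd', array([ 77.5,   1.8, 258.5]), 'yaw', np.float64(0.2), 'F', array([-1.1,  0.3, -0.8]), 't', 12.82)
(array([591.9, -31.2]), array([ 90.3, 120.5,  11.8]), array([[535.3,  18.5],
       [560.1, -99.4],
       [648.5, -80.9],
       [623.8,  37. ]], dtype=float32))
(array([707.3,   3.3]), array([ 24.5, 220.3,   9.6]), array([[ 676.9,  109.9],
       [ 713.5, -107.3],
       [ 737.7, -103.2],
       [ 701.1,  114. ]], dtype=float32)) 0.032286564453647054
(np.float64(9.45), np.float64(695.7), np.float64(0.13))
scene3 (np.float64(9.3), np.float64(698.0), np.float64(0.56))
top3 (np.float64(9.48), np.float64(695.1), np.float64(0.43))
```

View pics/w4.png

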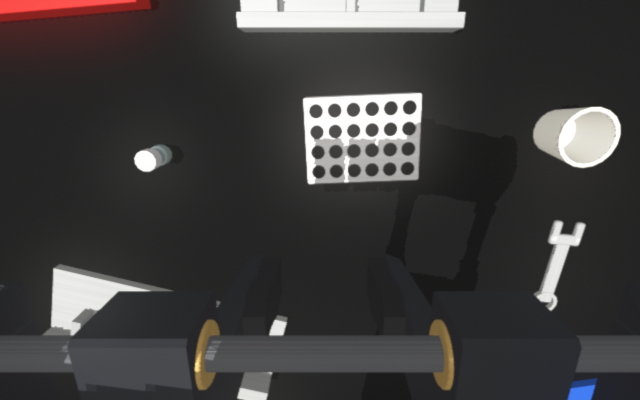

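The block is at centre-right with its near edge from (308,184) to (419,179). It lies in front of the fence (front edge (238,28)-(464,28)), well within its ends and 2.35° off square, with a gap of about 60 mm. Next I push with both fingertips spread.

```bash
python3 -m jog '[[[-20,20,0,0],[-20,20,0,0],[0,0,35,0],[0,0,35,0],[0,0,35,0],[0,0,35,0],[0,0,30,0],[0,0,20,0],[0,0,0,0]]]' 0.4
python3 -c "
from h import *; print(go(523.9,-42.5,27,9.45))"
```

```text
time_s: 13.62
position: [0.5173, -0.0417, 0.092]
orientation: [0.996, 0.083, -0.007, -0.001]
wrist_force: [-0.4, -0.2, -0.6]
gripper_width: 0.0616
grip_force: 0.0
('TCP', array([517.3, -41.7,  92. ]), 'phi', np.float64(9.6), 'd', array([ 7.3,  2.1, 64.9]), 'yaw', np.float64(0.1), 'F', array([-0.4, -0.2, -0.6]), 't', 13.62)
```

```bash
python3 -m jog '[[[0,2,25,0],[0,0,25,0],[0,0,15,0],[0,0,0,0],[5,0,0,0],[5,0,0,0],[4,0,0,0],[3,0,0,0],[2.5,0,0,0],[2.5,0,0,0]]]'
python3 -m jog '[[[2.5,0,0,0],[2.5,0,0,0],[2.5,0,0,0],[2.5,0,0,0],[2.5,0,0,0],[2.5,0,0,0],[2.5,0,0,0],[2.5,0,0,0],[2.5,0,0,0],[2.5,0,0,0]]]'
python3 -m jog '[[[2.5,0,0,0],[2.5,0,0,0],[2,0,0,0],[1,0,0,0],[0,0,0,0],[0,0,0,0]]]'
python3 - <<'E'
from h import *
print(go(632,15,27,9.45))
for n in("scene","top"):
    im,d,w=cloud(n); print(n,rect(top_region(w,(.4,.69,-.15,.1),.034,.046)[:,:2]))
E
```

```text
time_s: 14.45
position: [0.5467, -0.0408, 0.035]
orientation: [0.996, 0.084, -0.0, 0.0]
wrist_force: [-5.4, -0.3, 2.8]
gripper_width: 0.0615
grip_force: 2.4
time_s: 15.28
position: [0.5715, -0.0365, 0.0343]
orientation: [0.996, 0.084, -0.0, -0.0]
wrist_force: [-4.9, -1.4, 2.4]
gripper_width: 0.0615
grip_force: 2.3
time_s: 15.78
position: [0.5797, -0.0352, 0.0343]
orientation: [0.996, 0.084, 0.001, 0.0]
wrist_force: [-1.1, 0.7, -0.2]
gripper_width: 0.0619
grip_force: 0.9
('TCP', array([579.7, -35.2,  34.3]), 'phi', np.float64(9.6), 'd', array([ 60. , -40.7,   7.4]), 'yaw', np.float64(0.1), 'F', array([-1.1,  0.7, -0.2]), 't', 15.78)
scene (array([626.3, -25.4]), array([109.8, 121.5,  10. ]), array([[561.7,  24.9],
       [582.8, -94.8],
       [690.9, -75.7],
       [669.8,  44. ]], dtype=float32))
top (array([658.3,  39.8]), array([14.9,  1.8, 10. ]), array([[650.8,  39.4],
       [651.1,  37.6],
       [665.7,  40.2],
       [665.4,  42. ]], dtype=float32))
```

```bash
python3 -m jog '[[[-8,0,0,0],[-10,0,0,0],[0,0,-35,0],[0,0,-40,0],[0,0,-40,0],[0,0,-40,0],[0,0,-40,0],[0,0,0,0],[0,0,0,0]]]'
cat > m.py <<'E'
from h import *
print(go(632,15,27,9.45))
im,d,w=cloud("wrist"); np.save("w.npy",w); cv2.imwrite("pics/wl.png",im)
P=top_region(w,(.4,.8,-.15,.15),.0355,.05); print(rect(P[:,:2]),np.median(P[:,2]),len(P))
Q=top_region(w,(.66,.8,-.15,.15),.027,.0345); print(rect(Q[:,:2]))
N=np.array([.9864,.1642])
c=rect(P[:,:2])[0]; print("n,s:",((c-[695.7,0])@N).round(1),((c-[695.7,0])@np.array([.1642,-.9864])).round(1))
for A in (P,):
    pts=[]; T=np.array([-.1642,.9864]); a=A[:,:2]@N; b=A[:,:2]@T
    for y in np.arange(b.min()+.01,b.max()-.01,.008):
        q=a[abs(b-y)<.004]; pts.append((y,q.min(),q.max()))
    p=np.array(pts); print("tilt near/far deg",[np.degrees(np.arctan(np.polyfit(p[:,0],p[:,i],1)[0])).round(2) for i in(1,2)], "far mean gap mm", (p[:,2].mean()*1000-695.7*N[0]).round(1))
E
python3 m.py
```

```text
time_s: 16.63
position: [0.5633, -0.0386, 0.2335]
orientation: [0.996, 0.084, 0.004, 0.001]
wrist_force: [0.1, 0.0, -0.4]
gripper_width: 0.0614
grip_force: 0.0
('TCP', array([563.3, -38.6, 233.5]), 'phi', np.float64(9.6), 'd', array([ 75. , -41.9, 207. ]), 'yaw', np.float64(0.1), 'F', array([ 0.1,  0. , -0.4]), 't', 16.63)
(array([634.1, -25.3]), array([ 89. , 120.3,   9.5]), array([[580.3,  26.7],
       [600.1, -91.9],
       [687.9, -77.2],
       [668. ,  41.4]], dtype=float32)) 0.040507323261472994 14643
(array([703.3,   2.5]), array([ 16.5, 219.9,   9.6]), array([[ 676.7,  109.6],
       [ 713.5, -107.3],
       [ 729.8, -104.5],
       [ 693. ,  112.3]], dtype=float32))
n,s: -64.9 14.8
tilt near/far deg [np.float64(-0.04), np.float64(-0.11)] far mean gap mm -20.5
```

```bash
python3 -m jog '[[[0,0,40,0],[0,0,40,0],[0,0,40,0],[0,0,35,0],[0,0,30,0],[0,0,15,0],[0,0,4,0],[0,0,0,0],[0,0,0,0]]]'
python3 -m jog '[[[5,0,0,0],[5,0,0,0],[4,0,0,0],[2,0,0,0],[2,0,0,0],[2,0,0,0],[2,0,0,0],[2,0,0,0],[2,0,0,0],[2,0,0,0]]]'
python3 -m jog '[[[2,0,0,0],[2,0,0,0],[1.5,0,0,0],[1.5,0,0,0],[1,0,0,0],[1,0,0,0],[0,0,0,0]]]'
python3 -c "
from h import *; print(go(632,15,27,9.45))"
```

```text
time_s: 17.43
position: [0.5608, -0.0382, 0.0249]
orientation: [0.996, 0.084, -0.001, -0.0]
wrist_force: [0.1, 0.5, -1.1]
gripper_width: 0.0615
grip_force: 0.0
time_s: 18.27
position: [0.5886, -0.0335, 0.025]
orientation: [0.996, 0.084, -0.001, -0.0]
wrist_force: [-3.7, -0.8, 2.1]
gripper_width: 0.0618
grip_force: 2.0
time_s: 18.85
position: [0.5981, -0.032, 0.0252]
orientation: [0.996, 0.084, 0.0, -0.0]
wrist_force: [-2.2, 0.6, -1.5]
gripper_width: 0.0621
grip_force: 1.0
('TCP', array([598.1, -32. ,  25.2]), 'phi', np.float64(9.6), 'd', array([ 41.3, -40.7,  -1.8]), 'yaw', np.float64(0.2), 'F', array([-2.2,  0.6, -1.5]), 't', 18.85)
```

```bash
python3 -m jog '[[[1,0,0,0],[1,0,0,0],[0,0,0,0]]]'
python3 -m jog '[[[1,0,0,0],[0,0,0,0]]]'
python3 -m jog '[[[1,0,0,0],[0,0,0,0]]]'
```

```text
time_s: 19.1
position: [0.5992, -0.0318, 0.0252]
orientation: [0.997, 0.084, -0.001, -0.0]
wrist_force: [-4.4, -0.6, -0.1]
gripper_width: 0.0615
grip_force: 2.4
time_s: 19.27
position: [0.5992, -0.0318, 0.0252]
orientation: [0.996, 0.084, -0.002, -0.0]
wrist_force: [-7.8, -1.5, 3.7]
gripper_width: 0.0618
grip_force: 4.0
time_s: 19.43
position: [0.5992, -0.0318, 0.0252]
orientation: [0.996, 0.084, -0.003, -0.0]
wrist_force: [-11.2, -1.5, 5.9]
gripper_width: 0.0615
grip_force: 5.5
```

The block has stopped and the force keeps rising, so it is seated. One more millimetre, then back off and check.

```bash
python3 -m jog '[[[1,0,0,0],[0,0,0,0],[-2,0,0,0],[-3,0,0,0],[-6,0,0,0],[-10,0,0,0],[-10,0,0,0],[-5,0,0,0],[0,0,0,0]]]'
python3 -m jog '[[[0,0,-30,0],[0,0,-40,0],[0,0,-40,0],[0,0,-40,0],[0,0,-40,0],[0,0,0,0],[0,0,0,0]]]'
python3 m.py
```

```text
time_s: 20.18
position: [0.5656, -0.0373, 0.0252]
orientation: [0.997, 0.083, -0.001, -0.0]
wrist_force: [0.6, -0.2, -0.5]
gripper_width: 0.0614
grip_force: 0.0
time_s: 20.77
position: [0.57, -0.0375, 0.2196]
orientation: [0.996, 0.084, 0.004, 0.001]
wrist_force: [0.3, 0.7, -0.5]
gripper_width: 0.0616
grip_force: 0.0
('TCP', array([570. , -37.5, 219.6]), 'phi', np.float64(9.6), 'd', array([ 68.3, -41.9, 193.1]), 'yaw', np.float64(0.1), 'F', array([ 0.3,  0.7, -0.5]), 't', 20.77)
(array([654.3, -21.7]), array([ 89.5, 120.2,   9.6]), array([[600.2,  30.1],
       [620.2, -88.5],
       [708.4, -73.6],
       [688.4,  45. ]], dtype=float32)) 0.04054842261516317 16659
(array([705.1,   3. ]), array([ 20.1, 220.3,   9.6]), array([[ 676.9,  109.9],
       [ 713.6, -107.3],
       [ 733.3, -104. ],
       [ 696.7,  113.2]], dtype=float32))
n,s: -44.4 14.6
tilt near/far deg [np.float64(-0.07), np.float64(-0.2)] far mean gap mm 0.1
```

View pics/wl.png

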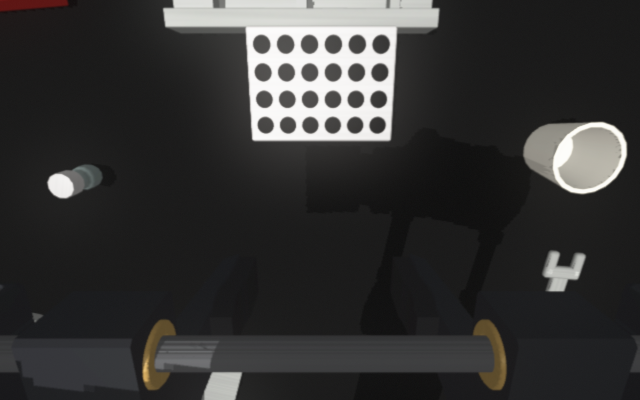

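The block's far side (247,28)-(397,28) lies flat along the fence (165-438, row 28), with both ends inside the bar. The measured gap is about 0 mm and the tilt about 0.1°. The vial, the beaker and the visible end of the spanner are undisturbed.

```bash
python3 -c "
from workcell import bot; print(bot.sign_off())"
```

```text
the job is handed in; nothing more can be done
None
```

The heating block was turned square about 20 mm short of the fence, then pushed up until one long side lay flat against it (gap about 0 mm, tilt about 0.1–0.2°), both ends well inside the bar; the job was handed in at about 21 s, and the vial, beaker and spanner were not touched.

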